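# Mount the power supply in the bench test cradle and lock it

### The job

Pick up the power supply module (the wide white one with a low terminal step at one end) and seat it gently on the test cradle's rail, between the two end brackets, with its low step towards the sliding lock, until it is fully down and level. Then slide the black lock grip all the way to its end stop, so that its tongue covers the step, and let go. Leave the narrow relay module, the wrench and the steel plug where they are.

Things in the scene. Friction and masses are not known exactly. Their poses are not given: they have to be found in the camera images.
- psu: loose power supply module, white moulded plastic, about 0.32 kg, 90 long (x) x 45 wide (y), origin at the centre of its underside, z up. Tall vented part from x = -45 to +10, 64 high; low terminal step with screws from x = +10 to +45, 30 high. A groove 39 wide (x = -19.5 to +19.5) and 11 deep runs across its underside along y, so it stands on two feet and straddles the cradle's rail.
- psu_grip (a point): point inside the tall part at which to take the module across its 45 mm width (along y): 14 mm towards the tall end from its origin and 46 above its underside (18 below its top)
- psu_step (a point): centre of the top of the module's low step: x = +28, y = 0, z = 30 from the module's origin
- cradle: fixed test cradle, place and yaw vary; origin on the table below the rail's centre, z up. Aluminium plate 10 thick, x = -60 to +115, y = -85 to +85. Steel rail along y on it: 35 wide in x (upper half 32), top 20 above the table. Two grey end brackets on the rail, 44 long in x, 28 high above the table, inner faces at y = -25.5 and +25.5. The lock's track lies along y at x = 76.
- seat (a point): on the cradle, 10 above its origin, at the plate's top: where the centre of the module's underside comes when seated (rail in its groove, both feet on the plate, module's x axis along the cradle's x so that the low step points to the lock at +x)
- lock (a joint): position of the sliding lock along the cradle's +y: 0 is fully open, 0.055 m is home against its end stop, with the tongue over the middle of the seated module's step; it starts between 0 and 0.015. About 2 N to move, stays where it is left
- lock_top (a point): centre of the top of the lock's black grip, 73.5 above the table; the grip is 22 (cradle x) x 16 (cradle y) and 54 high; it lies at cradle x = 76 and cradle y = joint value - 0.055. A steel tongue 14 wide and 5 thick reaches 46 from the grip's centre towards -x, its underside 42.5 above the table (2.5 above a seated module's step).
- relay: bystander: loose narrow white relay module, 60 x 24 at its foot, 18 wide above, 62 high, origin at the centre of its underside; its place may be swapped with the power supply's
- wrench: bystander: loose steel wrench lying flat near the robot, about 180 long
- plug: bystander: steel screw plug 36 across, 22 high, origin at the centre of its underside
There are look-alikes about, which are no part of the job. What is shaped like the cradle but orange is not meant.

How it is judged:
By the outcome, as a careful person would: the job done as asked, in the order asked, and still so for the second after the job is handed in, with the robot touching nothing.
It also fails if it takes over 50 s, if anything falls off the work surface, if the arm or the gripper's body presses on something with over 40 N, if the wrist force passes 120 N, or if a joint passes its speed limit or range.

### The arm

A 7-joint arm with a two-finger parallel gripper is mounted at the origin on the work surface. World frame = base frame: x ahead of the robot, y to its left, z up, the work surface at z = 0. Lengths are in m, angles in rad, forces in N, time in s.
With the tool pointing down it reaches from about 0.4 to 0.85 m from the base axis. Payload 4.5 kg.
Tool frame: the origin (TCP) lies on the centre line of the jaws, within the pads' length; the fingertips stand 17 mm ahead of it and the grasp point (between the pads) lies 2 mm behind it (r.tip_reach is the distance from the TCP to the fingertips, in m); z points along the fingers, y is the line along which they close (so a half turn about z gives the same grasp; the last joint's range is limited). The gripper opens to 88 mm and grips with 3 to 60 N. Pads are 18 mm wide; open, the fingers measure 123 mm over their backs; the gripper's body (75 mm by 187 mm) begins 45 mm behind the grasp point.
Start: joints at [-1.209, 0.689, -0.195, 1.565, 0.157, 0.902, -0.215], TCP at [0.201, 0.592, 0.256] pointing down, gripper open.
Joint ranges: [-3.01, 3.01], [-0.46, 2.08], [-1.47, 1.51], [0.13, 2.56], [-1, 4.14], [0.04, 2.09], [-2.66, 2.66]. Speed limits (rad/s): [2.57, 2.57, 3.14, 3.14, 3.14, 3.14, 3.14].

### API

Orientations are given as a unit quaternion [x, y, z, w].
In Python, from plant import r gives the robot as it stands.
- The arm moves only by the tool step_arm, never from a script. Its argument "steps" is a list of rows, each a list of 7 numbers: the shift along the tool's x, y, z in cm, then the turn, a rotation vector about the tool's x, y, z in degrees, then the gripper's target within -1 to 1 (shut at 1, half-way at 0, fully open at -1). A call has 1 to 8 rows; each row shifts and turns the commanded pose from where the row before left it, along the tool's axes as they then stand; what a row does not reach is not made up. A row lasts 1/8 s, in which the tool goes at most 62.5 mm and 10.7 degrees, less where a joint would pass 70% of its speed; a pose out of reach is approached as far as the arm can. A call with a gripper value outside its range is refused whole. The fingers move at their own pace and stop on an object; "force" is the grip in N (left out, the last holds). Time passes only in rows, so rows that do not move let the fingers close. It gives the time, the measured TCP pose, the force, the opening and the grip force at its end, in the units of the state.
- r.get_state(): the state, without advancing time (a new reading comes with each control period).
- r.snapshot(name): name is "scene" or "top" or "wrist"; returns a dict with "pixels" (480x640x3 uint8, red, green, blue), "fx", "fy", "cx", "cy" (pixels), "cam_to_world" (4x4, takes a point from camera to world coordinates). Camera axes: x right, y down, z forward; pixel columns grow to the right and rows downward; lengths in m; the calibration is good to about 2 mm. A picture is of the moment at which its call begins. There is no depth.
- r.finish_job(): hands the job in; it is judged then, once.
The state is a dict: "clock": time; "q": joint angles; "qd": joint speeds; "joint_torque": joint torques, N m; "tool_pos": TCP position; "eef_rot": TCP orientation; "contact_force": force on the tool from outside, world axes, zero at the start; "moment": the same for the moment, N m; "opening": opening from 0.0 (shut) to 1.0 (fully open); "finger_force": force on a finger pad.
Only numpy, scipy, OpenCV 4.12 (cv2) and the standard library are available. Lean on these libraries where they do the work, as an engineer would, in place of code of your own. Each camera call takes 0.05 s, during which the arm holds its last target. There are 200 camera calls.

## Working session

There is one attempt and no reset: what is moved stays moved. The work goes in short steps, Python scripts to look and compute and a tool call to move; the robot and the scene stay as the last step left them, time stands still between calls to the robot, and variables do not carry over. Pictures are saved under pics/ and viewed, at most 10 in all, crops included, and the job is handed in when it is done.

Besides the shell and the picture viewer there is one more tool, called as a command line: name --pt "numbers of a row" for each row, then --argument value for the rest. step_arm: Moves the arm, as the interface text tells. Its arguments: {"type":"object","properties":{"steps":{"type":"array","items":{"type":"array","items":{"type":"number"}}},"force":{"type":"number"}},"required":["steps"]}

```bash
mkdir -p pics; ls; cat > h.py <<'E'
from plant import r
import numpy as np, cv2
from scipy.spatial.transform import Rotation as R
np.set_printoptions(precision=4,suppress=True)
def snap(name,f):
    s=r.snapshot(name); cv2.imwrite('pics/'+f,s['pixels'][:,:,::-1]); 
    np.savez('pics/'+f+'.npz',**{k:np.array(v) for k,v in s.items()}); return s
def ray(s,u,v,z):
    T=np.array(s['cam_to_world']); d=T[:3,:3]@np.array([(u-s['cx'])/s['fx'],(v-s['cy'])/s['fy'],1])
    o=T[:3,3]; return o+d*(z-o[2])/d[2]
def proj(s,p):
    T=np.array(s['cam_to_world']); c=(np.asarray(p)-T[:3,3])@T[:3,:3]
    return np.stack([s['fx']*c[...,0]/c[...,2]+s['cx'],s['fy']*c[...,1]/c[...,2]+s['cy']],-1)
E
python3 - <<'E'
from h import *
for n in('top','scene'):
    s=snap(n,n+'0.png'); print(n,s['fx'],s['cx'],s['cy'],s['cam_to_world'])
print(r.get_state())
E
```

```text
pics
top 486.98186436400056 324.9634959375565 234.47134784726904 [[ 0.0087 -0.9857  0.1683  0.351 ]
 [-0.9993 -0.0025  0.0366 -0.0035]
 [-0.0357 -0.1685 -0.9851  1.0523]
 [ 0.      0.      0.      1.    ]]
scene 456.4479609876585 315.3043163263865 235.8858134993697 [[ 0.7934  0.3972 -0.4613  0.9031]
 [ 0.6087 -0.5084  0.6091 -0.4753]
 [ 0.0075 -0.764  -0.6451  0.5688]
 [ 0.      0.      0.      1.    ]]
{'clock': 0.1, 'q': array([-1.2092,  0.6899, -0.1945,  1.5662,  0.1573,  0.9025, -0.2151]), 'qd': array([ 0.0006, -0.0017,  0.0001, -0.0023,  0.002 , -0.002 , -0.0003]), 'joint_torque': array([ -0.0036, -52.8499,  -1.2716, -15.3838,  -0.0526,   0.0021,
         0.0001]), 'tool_pos': array([0.2011, 0.5912, 0.255 ]), 'eef_rot': array([ 0.1631,  0.9866, -0.0008, -0.0001]), 'contact_force': array([ 0.3896, -0.6952,  0.1773]), 'moment': array([-0.0359,  0.0079,  0.0449]), 'finger_force': 0.0, 'opening': 1.0054119477411778}
```

View pics/top0.png

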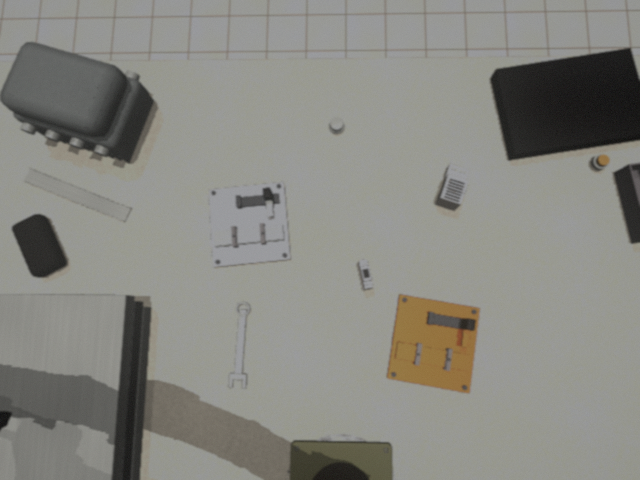

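View pics/scene0.png

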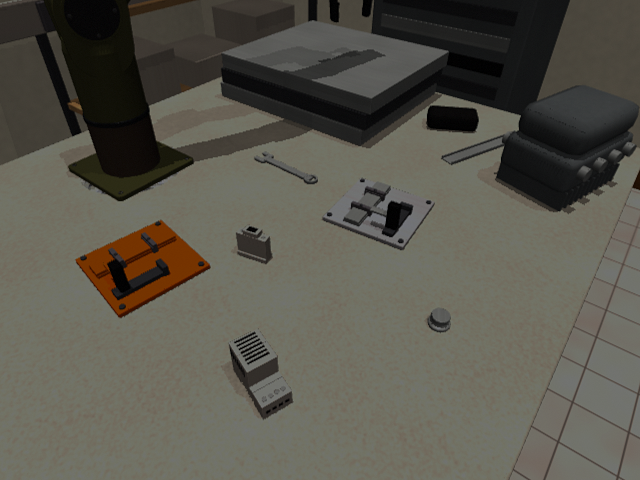

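The top view shows the cradle at about (250,225), the PSU at (452,187), the relay at (366,275) and the orange decoy at (433,343). I'll zoom in on the PSU and cradle in both views.

```bash
python3 - <<'E'
import cv2,numpy as np
t=cv2.imread('pics/top0.png');s=cv2.imread('pics/scene0.png')
def c(i,u,v,w):
    h=w*3//4; return cv2.resize(i[v:v+h,u:u+w],(400,300),interpolation=cv2.INTER_CUBIC)
a=np.vstack([np.hstack([c(t,412,157,80),c(t,194,176,128)]),np.hstack([c(s,204,322,128),c(s,314,165,128)])])
a=cv2.convertScaleAbs(a,alpha=1.2)
cv2.imwrite('pics/crop0.png',a)
E
```

```text
(no output)
```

View pics/crop0.png

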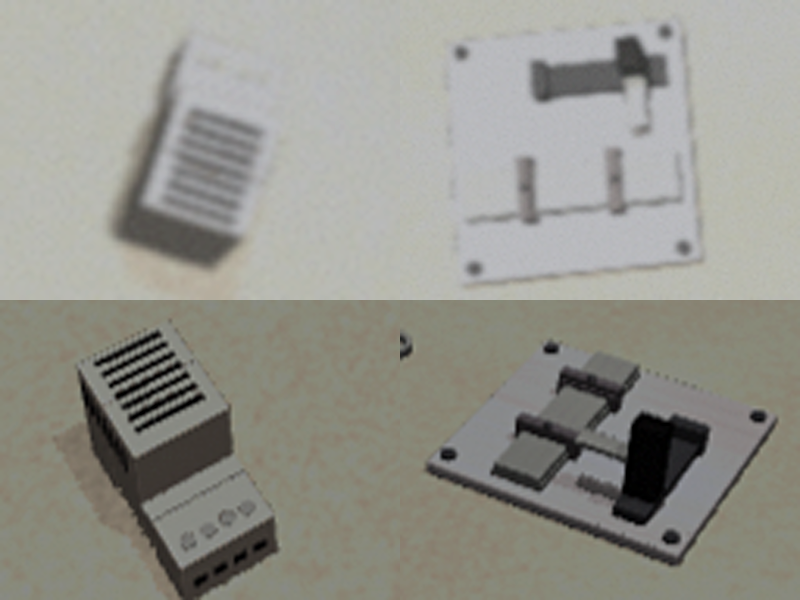

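```bash
cat >> h.py <<'E'
from scipy.optimize import least_squares
def load(f): return dict(np.load('pics/'+f+'.npz'))
def fit(obs,x0):
    # obs: list of (snapdict,pts(mm),pix)
    def P(x,p):
        c,s=np.cos(x[2]),np.sin(x[2]); p=np.array(p)/1000.
        return np.stack([x[0]+c*p[:,0]-s*p[:,1],x[1]+s*p[:,0]+c*p[:,1],p[:,2]],-1)
    f=lambda x:np.concatenate([(proj(s,P(x,p))-np.array(q)).ravel() for s,p,q in obs])
    o=least_squares(f,x0,loss='soft_l1'); return o.x,f(o.x).reshape(-1,2)
E
python3 - <<'E'
from h import *
t=load('top0.png');s=load('scene0.png')
def m(p,u,v,k): return (np.array(p)+.5)/k-.5+[u,v]
ps=[(-45,-22.5,64),(-45,22.5,64),(10,22.5,64),(10,-22.5,64),(45,22.5,30),(45,-22.5,30)]
qs=m([(79,62),(172,20),(231,108),(137,152),(278,215),(180,267)],204,322,3.125)
pt=[(-45,22.5,64),(-45,-22.5,64),(-45,-22.5,0),(-45,22.5,0),(45,22.5,30)]
qt=m([(143,207),(240,237),(213,268),(113,230),(188,37)],412,157,5)
x,e=fit([(s,ps,qs),(t,pt,qt)],[.45,-.25,0]);print('psu',x,np.degrees(x[2]));print(e)
cs=[(-60,-85,10),(115,-85,10),(115,85,10)];ds=m([(27,165),(280,256),(377,116)],314,165,3.125)
ct=[(115,85,10),(115,-85,10),(-60,-85,10),(-60,85,10)];dt=m([(50,42),(283,18),(303,258),(63,285)],194,176,3.125)
x,e=fit([(s,cs,ds),(t,ct,dt)],[.4,.2,0]);print('cradle',x,np.degrees(x[2]));print(e)
g=ray(t,*m((231,48),194,176,3.125),.0735);c,sn=np.cos(x[2]),np.sin(x[2]);d=g[:2]-x[:2]
print('grip',g,'in cradle',c*d[0]+sn*d[1],-sn*d[0]+c*d[1])
T=R.from_quat(r.get_state()['eef_rot']).as_matrix();print(T)
E
```

```text
psu [ 0.6344 -0.2391 -0.3449] -19.762645092884604
[[-0.3493  0.1916]
 [-0.1789 -0.7054]
 [ 0.355  -0.4955]
 [-0.6884  1.5575]
 [-0.4101 -0.1152]
 [ 0.2657  0.5172]
 [-0.9787 -1.2571]
 [ 0.5524 -0.0853]
 [-0.9932  0.4421]
 [-0.6658  1.2665]
 [-0.0916 -1.4543]]
cradle [0.5268 0.1983 0.1125] 6.4448825382496135
[[-0.9713 -0.8543]
 [-0.3302  0.4351]
 [ 0.2776 -0.7196]
 [-1.0896 -0.2554]
 [ 0.0863 -0.9748]
 [ 0.9179  0.0565]
 [-0.1913 -0.1647]]
grip [0.6097 0.1532 0.0735] in cradle 0.07727466731695289 -0.05407790706152734
[[-0.9468  0.3219 -0.0004]
 [ 0.3219  0.9468 -0.0016]
 [-0.0001 -0.0017 -1.    ]]
```

step_arm --pt "-4.15 -4.04 0 0 0 0 -1" --pt "-4.15 -4.04 0 0 0 0 -1" --pt "-4.15 -4.04 0 0 0 0 -1" --pt "-4.15 -4.04 0 0 0 0 -1" --pt "-4.15 -4.04 0 0 0 0 -1" --pt "-4.15 -4.04 0 0 0 0 -1" --pt "-4.15 -4.04 0 0 0 0 -1" --pt "-4.15 -4.04 0 0 0 0 -1" --force 20

```text
clock: 1.1
tool_pos: [0.4121, 0.1771, 0.2556]
eef_rot: [0.163, 0.987, 0.0, -0.0]
contact_force: [1.4, 0.3, 0.3]
opening: 0.999
finger_force: 0.0
```

step_arm --pt "-4.15 -4.04 0 0 0 0 -1" --pt "-4.15 -4.04 0 0 0 0 -1" --pt "-4.15 -4.04 0 0 0 0 -1" --pt "-4.15 -4.04 0 0 0 0 -1" --pt "-4.15 -4.04 0 0 0 0 -1" --pt "-4.15 -4.04 0 0 0 0 -1" --pt "-4.15 -4.04 0 0 0 0 -1" --pt "0 0 0 0 0 0 -1"

```text
clock: 2.1
tool_pos: [0.5958, -0.1887, 0.2546]
eef_rot: [0.167, 0.986, -0.002, 0.0]
contact_force: [0.4, 0.1, 0.1]
opening: 0.996
finger_force: 0.0
```

```bash
python3 - <<'E'
from h import *
s=snap('wrist','w1.png');print(s['fx'],s['cam_to_world'])
x=[.6344,-.2391,-.3449];c,sn=np.cos(x[2]),np.sin(x[2])
for p in [(-45,-22.5,64),(-45,22.5,64),(10,22.5,64),(10,-22.5,64),(45,22.5,30),(45,-22.5,30)]:
    a=np.array(p)/1000;print(p,proj(s,[x[0]+c*a[0]-sn*a[1],x[1]+sn*a[0]+c*a[1],a[2]]))
E
```

```text
402.74658247302136 [[ 0.3304  0.9098  0.2511  0.5308]
 [ 0.9438 -0.3176 -0.0913 -0.1652]
 [-0.0033  0.2671 -0.9637  0.3847]
 [ 0.      0.      0.      1.    ]]
(-45, -22.5, 64) [247.9191 226.8833]
(-45, 22.5, 64) [302.8679 227.3623]
(10, 22.5, 64) [302.9489 289.9113]
(10, -22.5, 64) [250.3437 289.4444]
(45, 22.5, 30) [304.3073 310.254 ]
(45, -22.5, 30) [257.4324 309.8355]
```

View pics/w1.png

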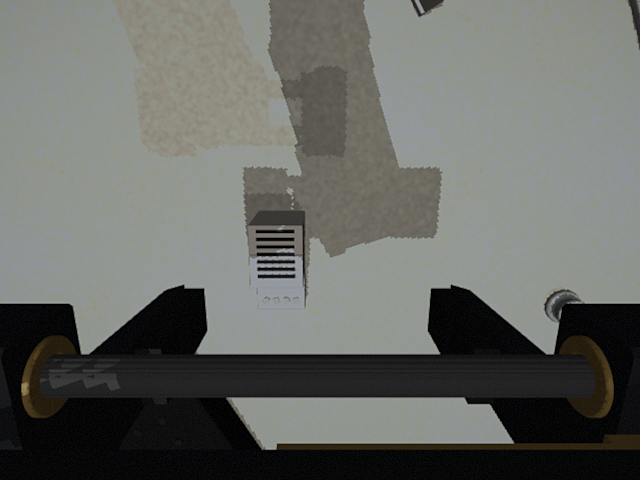

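The wrist view has the PSU top corners at (249,227), (303,227) and (304,289), within about 1 px of the projected fit, so the pose is good. I'll move above the grip point and descend.

step_arm --pt "-1.95 -1.74 1.5 0 0 0.6 -1" --pt "-1.95 -1.74 3 0 0 0 -1" --pt "0 0 4 0 0 0 -1" --pt "0 0 4 0 0 0 -1" --pt "0 0 2.5 0 0 0 -1" --pt "0 0 0 0 0 0 -1" --pt "0 0 0 0 0 0 -1"

```text
clock: 3.02
tool_pos: [0.6217, -0.2271, 0.1069]
eef_rot: [0.168, 0.986, 0.0, 0.001]
contact_force: [0.4, -0.2, 0.8]
opening: 1.002
finger_force: 0.0
```

step_arm --pt "-0.2 -0.7 0 0 0 0.5 -1" --pt "0 0 0 0 0 0 -1" --pt "0 0 0 0 0 0 -1"

```text
clock: 3.4
tool_pos: [0.6207, -0.2356, 0.1062]
eef_rot: [0.173, 0.985, -0.0, 0.0]
contact_force: [-0.3, 0.2, -0.2]
opening: 1.003
finger_force: 0.0
```

```bash
python3 - <<'E'
from h import *
s=snap('wrist','w2.png');st=r.get_state();print(st['tool_pos'],st['eef_rot'])
x=[.6344,-.2391,-.3449];c,sn=np.cos(x[2]),np.sin(x[2])
for p in [(-45,-22.5,64),(-45,22.5,64),(10,22.5,64),(10,-22.5,64),(45,22.5,30),(45,-22.5,30)]:
    a=np.array(p)/1000;print(p,proj(s,[x[0]+c*a[0]-sn*a[1],x[1]+sn*a[0]+c*a[1],a[2]]))
E
```

```text
[ 0.6206 -0.2353  0.106 ] [0.1727 0.985  0.0001 0.0003]
(-45, -22.5, 64) [267.7373 219.9699]
(-45, 22.5, 64) [370.5612 219.6797]
(10, 22.5, 64) [366.7864 333.1299]
(10, -22.5, 64) [271.868  333.3734]
(45, 22.5, 30) [357.9866 359.0864]
(45, -22.5, 30) [280.2187 359.2814]
```

View pics/w2.png

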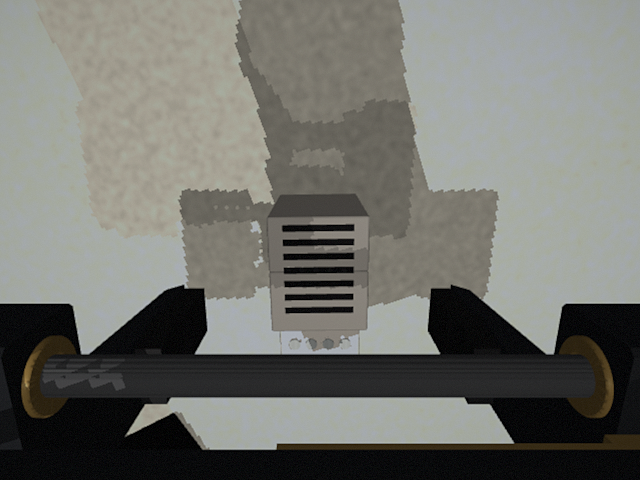

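The PSU top spans (268,217)–(367,331), centred between the fingers and square to them. I'll descend and grip.

step_arm --pt "0.07 0 2 0 0 0 -1" --pt "0 0 2 0 0 0 -1" --pt "0 0 1.5 0 0 0 -1" --pt "0 0 0.7 0 0 0 -1" --pt "0 0 0 0 0 0 -1" --pt "0 0 0 0 0 0 -0.4" --pt "0 0 0 0 0 0 0.0" --pt "0 0 0 0 0 0 0.3" --force 20

```text
clock: 4.45
tool_pos: [0.6201, -0.2352, 0.0442]
eef_rot: [0.173, 0.985, -0.0, 0.0]
contact_force: [-0.4, -0.5, 0.4]
opening: 0.684
finger_force: 0.0
```

step_arm --pt "0 0 0 0 0 0 1" --pt "0 0 0 0 0 0 1" --pt "0 0 0 0 0 0 1" --pt "0 0 0 0 0 0 1"

```text
clock: 4.95
tool_pos: [0.62, -0.235, 0.0438]
eef_rot: [0.173, 0.985, 0.0, 0.0]
contact_force: [-0.7, 0.2, 2.9]
opening: 0.508
finger_force: 20.0
```

step_arm --pt "0 0 -1 0 0 0 1" --pt "0 0 -3 0 0 0 1" --pt "0 0 -4 0 0 0 1" --pt "0 0 -4 0 0 0 1" --pt "0 0 -4 0 0 0 1" --pt "0 0 0 0 0 0 1"

```text
clock: 5.7
tool_pos: [0.6217, -0.2357, 0.207]
eef_rot: [0.173, 0.985, -0.0, 0.003]
contact_force: [0.4, 0.4, -3.5]
opening: 0.511
finger_force: 20.0
```

step_arm --pt "1.24 1.84 0 0 0 0 1" --pt "2.475 3.69 0 0 0 0 1" --pt "2.475 3.69 0 0 0 0 1" --pt "2.475 3.69 0 0 0 0 1" --pt "2.475 3.69 0 0 0 0 1" --pt "2.475 3.69 0 0 0 0 1" --pt "2.475 3.69 0 0 0 0 1" --pt "2.475 3.69 0 0 0 0 1"

```text
clock: 6.7
tool_pos: [0.5376, 0.0892, 0.202]
eef_rot: [0.173, 0.985, -0.001, -0.002]
contact_force: [0.1, 0.1, -3.8]
opening: 0.507
finger_force: 20.0
```

step_arm --pt "2.475 3.69 0 0 0 0 1" --pt "2.475 3.69 0 0 0 0 1" --pt "1.24 1.84 0 0 0 0 1" --pt "0 0 0 0 0 -6.5 1" --pt "0 0 0 0 0 -6.5 1" --pt "0 0 0 0 0 -6.5 1" --pt "0 0 0 0 0 -6.5 1" --pt "0 0 0 0 0 0 1"

```text
clock: 7.7
tool_pos: [0.5115, 0.1953, 0.2022]
eef_rot: [-0.053, 0.999, -0.0, -0.002]
contact_force: [-0.1, -1.0, -3.5]
opening: 0.512
finger_force: 20.0
```

```bash
cat >> h.py <<'E'
def W(x,p):
    c,s=np.cos(x[2]),np.sin(x[2]); p=np.array(p)/1000.
    return np.stack([x[0]+c*p[:,0]-s*p[:,1],x[1]+s*p[:,0]+c*p[:,1],p[:,2]],-1)
CR=[.5268,.1983,.1125]
E
python3 - <<'E'
from h import *
st=r.get_state();print(st['tool_pos'],st['eef_rot'],R.from_quat(st['eef_rot']).as_matrix())
s=snap('wrist','w3.png')
pts=[(-60,-85,10),(115,-85,10),(115,85,10),(-60,85,10),(-22,-25.5,28),(-22,25.5,28),(22,-25.5,28),(22,25.5,28),(-16,-75,20),(-16,75,20)]
for p,q in zip(pts,proj(s,W(CR,pts))): print(p,q)
E
```

```text
[0.5115 0.1953 0.2022] [-0.0527  0.9986 -0.0004 -0.0016] [[-0.9944 -0.1053 -0.0031]
 [-0.1053  0.9944 -0.001 ]
 [ 0.0032 -0.0007 -1.    ]]
(-60, -85, 10) [209.9433 163.3266]
(115, -85, 10) [224.9138 360.1021]
(115, 85, 10) [413.2655 358.9477]
(-60, 85, 10) [425.5948 161.7354]
(-22, -25.5, 28) [284.9457 214.6612]
(-22, 25.5, 28) [351.1796 214.1943]
(22, -25.5, 28) [286.5036 268.7445]
(22, 25.5, 28) [350.3552 268.3163]
(-16, -75, 20) [223.5777 220.5094]
(-16, 75, 20) [412.7135 219.1825]
```

View pics/w3.png

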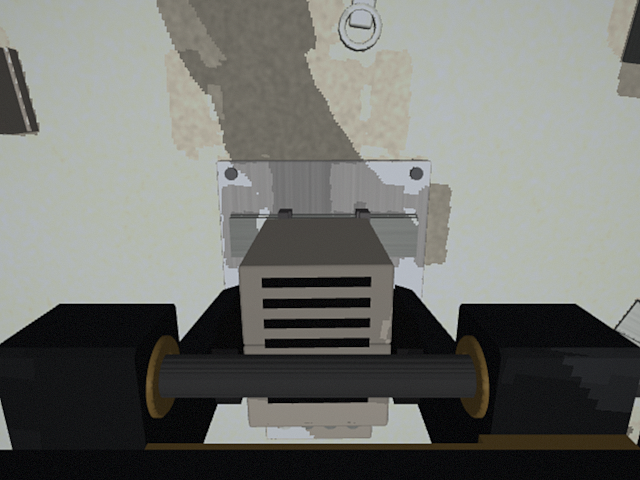

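The wrist view shows the plate's rear corners at (217,161) and (430,160). That is about 6 px (4–5 mm) right of where my fit put them, so I'll refine with subpixel corners.

```bash
python3 - <<'E'
from h import *
def sub(s,seeds,w):
    g=cv2.cvtColor(s['pixels'],cv2.COLOR_RGB2GRAY); a=np.array(seeds,np.float32).reshape(-1,1,2).copy()
    return cv2.cornerSubPix(g,a,(w,w),(-1,-1),(cv2.TERM_CRITERIA_EPS+cv2.TERM_CRITERIA_COUNT,50,.01)).reshape(-1,2)
w=load('w3.png');t=load('top0.png')
g=cv2.cvtColor(w['pixels'],cv2.COLOR_RGB2GRAY)
print('rows',g[154:168,300],g[154:168,400])
print('left',g[185,208:228],g[240,208:232]); print('right',g[175,420:440],g[182,420:440])
print('bracket row209-213',[list(g[v,274:298]) for v in (211,213)]);print([list(g[v,352:374]) for v in (211,213)])
qw=sub(w,[(217,161),(430,160)],4);print(qw)
h=lambda p:(np.array(p)+.5)/3.125-.5+[194,176]
qt=sub(t,h([(50,42),(283,18),(303,258),(63,285)]),4);print(qt,h([(50,42),(283,18),(303,258),(63,285)]))
ct=[(115,85,10),(115,-85,10),(-60,-85,10),(-60,85,10)]
pw=[(-60,-85,10),(-60,85,10)]
for o in ([(t,ct,qt)],[(w,pw,qw)],[(t,ct,qt),(w,pw,qw)]):
    x,e=fit(o,CR);print(x,np.degrees(x[2]));print(e.tolist())
E
```

```text
rows [107 110 111 113 116 108  86  96 112 119 118 118 118 117] [185 180 176 179 185 151 109 148 182 188 186 184 186 184]
left [184 182 181 183 185 184 182 184 184 172 167 187 185 187 188 190 191 190
 192 170] [183 184 184 183 183 184 185 183 182 182 185 185 175 168 181 190 170 134
 137 138 140 135 122 113]
right [ 82  75 106 166 190 185 186 185 186 178 174 183 183 182 186 185 185 184
 183 186] [186 185 184 185 186 186 184 187 189 161 151 191 188 188 189 189 187 187
 189 186]
bracket row209-213 [[np.uint8(119), np.uint8(119), np.uint8(116), np.uint8(114), np.uint8(86), np.uint8(32), np.uint8(32), np.uint8(34), np.uint8(34), np.uint8(35), np.uint8(35), np.uint8(35), np.uint8(33), np.uint8(33), np.uint8(42), np.uint8(50), np.uint8(46), np.uint8(38), np.uint8(90), np.uint8(123), np.uint8(118), np.uint8(116), np.uint8(116), np.uint8(116)], [np.uint8(114), np.uint8(112), np.uint8(115), np.uint8(97), np.uint8(64), np.uint8(59), np.uint8(59), np.uint8(60), np.uint8(62), np.uint8(60), np.uint8(58), np.uint8(63), np.uint8(64), np.uint8(56), np.uint8(60), np.uint8(68), np.uint8(61), np.uint8(47
[... 857 characters left out ...]
284.22 181.42]
 [290.62 258.22]
 [213.82 266.86]]
[0.526  0.1983 0.1069] 6.126575923385995
[[-0.834808090580907, -0.15900136341605275], [0.3827576680959055, -0.46992068297805645], [0.7772781038893868, 0.6391512184165435], [-0.37336900518337757, -0.014341028744240703]]
[0.5252 0.2022 0.1089] 6.239797785270527
[[-1.413838240504731, 0.05649422977660379], [1.408741595703816, 0.05677266489169597]]
[0.5254 0.2008 0.1048] 6.002373780107464
[[-1.873135985539136, 0.027148020280748142], [-0.6458245425599216, -0.12358254995672269], [-0.45477320887647465, 1.0167467269687904], [-1.614683606058236, 0.19370724302223152], [-2.843459852179137, -0.2651829840260973], [-0.04227068039369897, 0.6449352118092975]]
```

step_arm --pt "0 0.4 2 0 0 0 1" --pt "0 0 3 0 0 0 1" --pt "0 0 3 0 0 0 1" --pt "0 0 2 0 0 0 1" --pt "0 0 1.3 0 0 0 1" --pt "0 0 0.4 0 0 0 1" --pt "0 0 0 0 0 0 1" --pt "0 0 0 0 0 0 1"

```text
clock: 8.75
tool_pos: [0.5126, 0.2003, 0.0874]
eef_rot: [-0.053, 0.999, 0.0, 0.001]
contact_force: [-0.3, -0.9, -2.8]
opening: 0.51
finger_force: 20.0
```

```bash
python3 - <<'E'
from h import *
st=r.get_state();print(st['tool_pos'],st['eef_rot'])
M=R.from_quat(st['eef_rot']).as_matrix();yaw=np.arctan2(-M[1,0],-M[0,0]);print(np.degrees(yaw),M[:,2])
s=snap('scene','s4.png');t=snap('top','t4.png');w=snap('wrist','w4.png')
def c(s,u,v,ww,W_,H):
    i=s['pixels'][v:v+ww*H//W_,u:u+ww,::-1]; return cv2.resize(i,(W_,H),interpolation=cv2.INTER_CUBIC)
a=np.hstack([c(s,310,140,130,500,600),np.vstack([c(t,200,170,100,300,300),c(w,200,100,230,300,300)])])
cv2.imwrite('pics/crop4.png',cv2.convertScaleAbs(a,alpha=1.3))
o=[*(st['tool_pos'][:2]+.014*np.array([np.cos(yaw),np.sin(yaw)])),yaw]; b=(st['tool_pos'][2]-.044)*1000;print(o,b)
P=np.array([(-45,-22.5,64),(-45,22.5,64),(10,22.5,64),(10,-22.5,64),(45,22.5,30),(45,-22.5,30),(45,-22.5,0),(45,22.5,0)],float)+[0,0,b]
for n,S in (('scene',s),('top',t),('wrist',w)): print(n,proj(S,W(o,P)).round(1).tolist())
E
```

```text
[0.5126 0.2003 0.0874] [-0.0532  0.9986  0.0003  0.0007]
6.103901064402534 [ 0.0013  0.0007 -1.    ]
[np.float64(0.5264953486323559), np.float64(0.20174484109608729), np.float64(0.10653317078981067)] 43.43252679353569
scene [[346.1, 161.6], [356.7, 151.7], [381.7, 159.2], [371.6, 169.6], [396.1, 179.1], [386.6, 190.1], [384.9, 202.8], [394.3, 191.6]]
top [[252.4, 248.4], [229.7, 250.8], [228.0, 223.5], [250.4, 221.2], [230.7, 210.2], [252.2, 207.9], [254.8, 211.0], [233.9, 213.2]]
wrist [[237.3, 265.8], [393.4, 265.7], [384.8, 426.1], [246.3, 426.2], [368.3, 438.4], [263.5, 438.4], [271.2, 394.2], [361.0, 394.1]]
```

View pics/crop4.png

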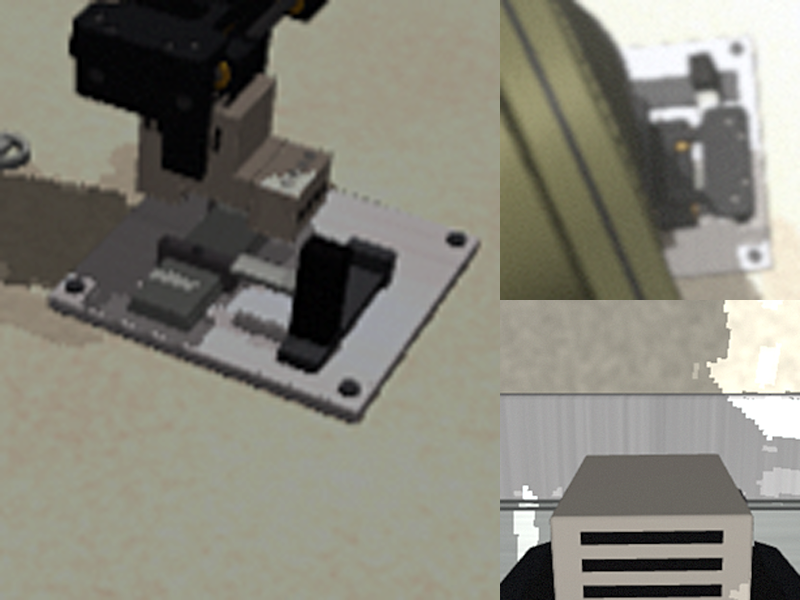

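```bash
python3 - <<'E'
from h import *
w=load('w4.png');s=load('s4.png')
g=cv2.cvtColor(w['pixels'],cv2.COLOR_RGB2GRAY).astype(int)
for v in (180,190,200,215,230):
    d=g[v]-np.minimum(np.roll(g[v],3),np.roll(g[v],-3)); 
    L=np.argsort(d[120:225])[:3]+120; Rr=np.argsort(d[420:520])[:3]+420; print(v,L,d[L],Rr,d[Rr])
for u in (210,260,300,340,380,430):
    col=g[:,u]; d=col-np.minimum(np.roll(col,3),np.roll(col,-3)); k=np.argsort(d[150:264])[:5]+150; print(u,k,d[k])
cs=[(-60,-85,10),(115,-85,10),(115,85,10)]
x,e=fit([(s,cs,[(323,217.6),(403.2,247.5),(434.7,202.3)])],CR);print('scene',x,np.degrees(x[2]),e.tolist())
C=[.5254,.2008,np.radians(6.1)]
P=[(-60,-85,10),(-60,85,10),(-16,-25,20),(-16,25,20),(-17.5,0,10)]
print(proj(w,W(C,P)).round(1).tolist())
cv2.imwrite('pics/w4e.png',cv2.resize(w['pixels'][150:300,120:520,::-1],(800,300)))
E
```

```text
180 [153 152 201] [-25 -11  -5] [482 483 442] [-23 -19  -4]
190 [183 184 154] [-66 -61 -55] [451 452 480] [-77 -24 -24]
200 [155 169 156] [-21 -11  -7] [455 454 480] [-18 -13 -10]
215 [157 158 159] [-31 -13  -7] [478 436 434] [-16 -14 -11]
230 [159 160 183] [-19 -10  -5] [476 477 425] [-10  -9  -6]
210 [260 254 172 259 173] [-58 -56 -46 -32 -22]
260 [172 171 173 231 221] [-49 -23 -20  -4  -3]
300 [172 171 173 166 167] [-42 -20 -19  -3  -3]
340 [172 171 173 219 231] [-42 -25 -16  -6  -4]
380 [172 173 171 182 244] [-110  -58  -28   -9   -4]
430 [172 171 254 260 259] [-107  -91  -60  -57  -41]
scene [0.529  0.1968 0.1121] 6.421110689328104 [[-1.2576153468546636, -0.24386773510750004], [0.34155824558729364, 0.4156402563838526], [0.5132840210909535, -0.5258135903195011]]
[[147.9, 173.5], [480.8, 173.4], [266.0, 261.5], [362.9, 261.5], [314.5, 253.0]]
```

View pics/w4e.png

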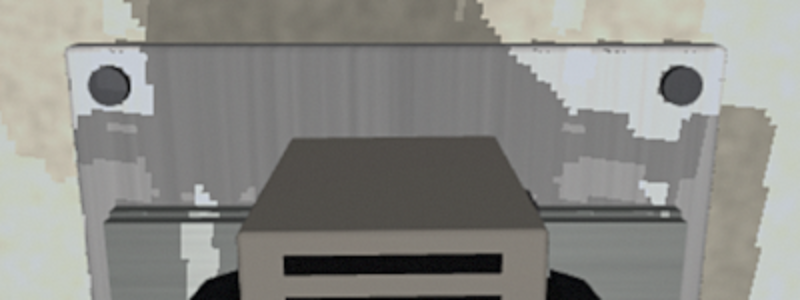

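```bash
python3 - <<'E'
from h import *
w=load('w4.png');g=cv2.cvtColor(w['pixels'],cv2.COLOR_RGB2GRAY).astype(int)
print(w['cx'],w['cy'],w['cam_to_world'])
for u in (280,300,330,350): print(u,g[212:226,u],g[260:272,u])
pm=[(-45,-22.5,107.4),(-45,22.5,107.4),(-45,-22.5,43.4),(-45,22.5,43.4)]
print(proj(w,W([.5265,.2017,.1065],pm)).round(1).tolist())
for x in (.5234,.5244,.5254): print(x,proj(w,W([x,.2022,.1065],[(-60,0,10),(-60,0,0),(-16,0,20),(-17.5,0,20),(-17.5,0,15),(-17.5,0,10)])).round(1)[:,1])
E
```

```text
317.0680870383148 240.95908445323164 [[-0.106   0.9582  0.2657  0.444 ]
 [ 0.9944  0.102   0.0288  0.1934]
 [ 0.0005  0.2673 -0.9636  0.2174]
 [ 0.      0.      0.      1.    ]]
280 [127 128 125 125 128 129 118  87  74  78  76  77  77  77] [ 79  80  79  78  78  95 117 125 125 127 129 128]
300 [130 132 132 132 132 136 114  78  76  76  77  79  78  80] [ 78  76  79  77  81 100 118 125 129 128 129 128]
330 [125 126 125 125 128 123  95  74  77  79  78  79  77  79] [ 77  79  78  75  83 109 123 123 128 130 129 129]
350 [130 128 127 126 131 125  97  72  78  76  79  78  78  78] [ 76  79  78  74  86 114 123 126 128 129 129 127]
[[237.2, 265.8], [393.2, 265.7], [264.8, 218.4], [366.7, 218.4]]
0.5234 [169.8 168.  258.1 255.3 252.4 249.7]
0.5244 [171.8 169.9 259.9 257.2 254.2 251.5]
0.5254 [173.7 171.8 261.8 259.  256.  253.2]
```

Relative to the cradle, measured in the same wrist view, the module needs about −2.1 mm in x and +0.5 mm in y. I'll correct that and lower in stages.

step_arm --pt "0.2 0.05 0 0 0 0 1" --pt "0 0 0.5 0 0 0 1" --pt "0 0 0.6 0 0 0 1" --pt "0 0 0.6 0 0 0 1" --pt "0 0 0.2 0 0 0 1" --pt "0 0 0 0 0 0 1" --pt "0 0 0 0 0 0 1"

```text
clock: 9.78
tool_pos: [0.5101, 0.2004, 0.0678]
eef_rot: [-0.053, 0.999, 0.0, 0.0]
contact_force: [0.4, -0.3, -3.8]
opening: 0.508
finger_force: 20.0
```

step_arm --pt "-0.03 0.02 0.2 0 0 0 1" --pt "0 0 0.2 0 0 0 1" --pt "0 0 0.2 0 0 0 1" --pt "0 0 0.2 0 0 0 1" --pt "0 0 0 0 0 0 1"

```text
clock: 10.4
tool_pos: [0.5102, 0.2005, 0.0595]
eef_rot: [-0.053, 0.999, -0.0, -0.0]
contact_force: [0.7, -0.3, -3.2]
opening: 0.511
finger_force: 20.0
```

No contact, and the groove is already straddling the rail.

step_arm --pt "0 0 0.15 0 0 0 1" --pt "0 0 0.15 0 0 0 1" --pt "0 0 0.1 0 0 0 1" --pt "0 0 0.1 0 0 0 1" --pt "0 0 0 0 0 0 1"

```text
clock: 11.02
tool_pos: [0.5103, 0.2005, 0.0546]
eef_rot: [-0.053, 0.999, 0.0, -0.0]
contact_force: [-0.4, 0.4, -3.0]
opening: 0.507
finger_force: 20.0
```

step_arm --pt "0 0 0.05 0 0 0 1" --pt "0 0 0.05 0 0 0 1" --pt "0 0 0 0 0 0 1"

```text
clock: 11.4
tool_pos: [0.5104, 0.2005, 0.0538]
eef_rot: [-0.053, 0.999, 0.0, 0.0]
contact_force: [0.8, 0.1, -2.6]
opening: 0.505
finger_force: 20.0
```

step_arm --pt "0 0 0.05 0 0 0 1" --pt "0 0 0.05 0 0 0 1" --pt "0 0 0 0 0 0 1"

```text
clock: 11.78
tool_pos: [0.5103, 0.2006, 0.0538]
eef_rot: [-0.053, 0.999, -0.0, 0.0]
contact_force: [-1.6, -0.9, 7.4]
opening: 0.508
finger_force: 20.0
```

It's down with 7 N of contact force at the expected height. Releasing and rising.

step_arm --pt "0 0 0 0 0 0 -0.2" --pt "0 0 0 0 0 0 -0.6" --pt "0 0 0 0 0 0 -1" --pt "0 0 0 0 0 0 -1" --pt "0 0 -1 0 0 0 -1" --pt "0 0 -3 0 0 0 -1" --pt "0 0 -4 0 0 0 -1" --pt "0 0 -4 0 0 0 -1" --force 5

```text
clock: 12.78
tool_pos: [0.5102, 0.2004, 0.1745]
eef_rot: [-0.053, 0.999, 0.0, 0.0]
contact_force: [0.4, 0.3, 0.2]
opening: 1.0
finger_force: 0.0
```

step_arm --pt "0 0 -2 0 0 0 -1" --pt "0 0 0 0 0 0 -1" --pt "0 0 0 0 0 0 -1"

```text
clock: 13.15
tool_pos: [0.5099, 0.2001, 0.1922]
eef_rot: [-0.053, 0.999, -0.0, -0.0]
contact_force: [-0.6, -0.2, 0.0]
opening: 1.0
finger_force: 0.0
```

```bash
python3 - <<'E'
from h import *
st=r.get_state();print(st['tool_pos'],st['eef_rot'],st['contact_force'])
s=snap('scene','s5.png');w=snap('wrist','w5.png');t=snap('top','t5.png')
a=np.hstack([cv2.resize(s['pixels'][150:270,310:440],(400,369),interpolation=cv2.INTER_CUBIC),cv2.resize(w['pixels'][120:420,150:475],(400,369))])
cv2.imwrite('pics/crop5.png',cv2.convertScaleAbs(a[:,:,::-1],alpha=1.3))
C=[.5244,.2022,.1065]
P=[(-45,-22.5,74),(-45,22.5,74),(10,22.5,74),(10,-22.5,74),(45,22.5,40),(45,-22.5,40),(76,-55,73.5),(30,-55,47.5)]
print(proj(s,W(C,P)).round(1).tolist(),proj(w,W(C,P)).round(1).tolist())
E
```

```text
[0.5099 0.2001 0.1922] [-0.0534  0.9986 -0.0003 -0.0005] [-0.6251 -0.2453  0.0347]
[[344.5, 175.7], [354.9, 165.6], [379.2, 173.3], [369.3, 183.9], [393.3, 192.6], [383.9, 203.7], [393.7, 203.1], [370.0, 206.6]] [[280.8, 194.7], [353.4, 194.8], [351.4, 278.2], [282.8, 278.2], [346.7, 305.7], [287.5, 305.7], [238.5, 366.6], [242.0, 291.1]]
```

View pics/crop5.png

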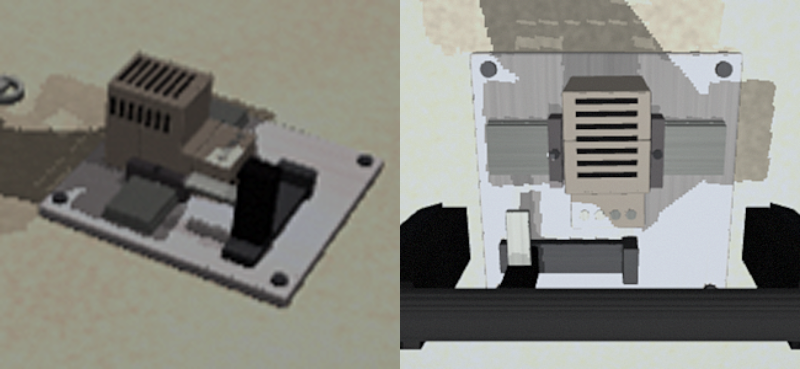

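The module is seated and level between the brackets, with its step towards the lock. The lock is near 0–2 mm (tongue around crop (517,237)). Next I'll move over the grip and take it across its y width.

step_arm --pt "-3 -1.8 0 0 0 0 -1" --pt "-3 -1.8 0 0 0 0 -1" --pt "-3.06 -1.75 0 0 0 0 -1" --pt "0 0 3 0 0 0 -1" --pt "0 0 3 0 0 0 -1" --pt "0 0 0 0 0 0 -1" --pt "0 0 0 0 0 0 -1"

```text
clock: 14.18
tool_pos: [0.6064, 0.1574, 0.1332]
eef_rot: [-0.054, 0.999, 0.0, 0.0]
contact_force: [-0.4, -0.2, 0.3]
opening: 0.999
finger_force: 0.0
```

step_arm --pt "0 0 2 0 0 0 -1" --pt "0 0 2 0 0 0 -1" --pt "0 0 1.5 0 0 0 -1" --pt "0 0 0.8 0 0 0 -1" --pt "0 0 0 0 0 0 -0.3" --pt "0 0 0 0 0 0 0.2" --pt "0 0 0 0 0 0 0.5" --pt "0 0 0 0 0 0 1" --force 12

```text
clock: 15.18
tool_pos: [0.6064, 0.1571, 0.0701]
eef_rot: [-0.053, 0.999, 0.0, 0.0]
contact_force: [-0.6, -0.5, -0.2]
opening: 0.571
finger_force: 0.0
```

step_arm --pt "0 0 0 0 0 0 1" --pt "0 0 0 0 0 0 1" --pt "0 0 0 0 0 0 1"

```text
clock: 15.55
tool_pos: [0.6061, 0.157, 0.0697]
eef_rot: [-0.053, 0.999, 0.0, -0.0]
contact_force: [0.5, 0.3, 0.0]
opening: 0.23
finger_force: 0.0
```

step_arm --pt "0 0 0 0 0 0 1" --pt "0 0 0 0 0 0 1" --pt "0 0 0 0 0 0 1"

```text
clock: 15.92
tool_pos: [0.6061, 0.157, 0.0697]
eef_rot: [-0.053, 0.999, 0.0, -0.0]
contact_force: [-0.8, -0.1, 0.1]
opening: 0.179
finger_force: 12.0
```

step_arm --pt "0 0.6 0 0 0 0 1" --pt "0 1 0 0 0 0 1" --pt "0 1 0 0 0 0 1" --pt "0 1 0 0 0 0 1" --pt "0 1 0 0 0 0 1" --pt "0 0.3 0 0 0 0 1" --pt "0 0 0 0 0 0 1"

```text
clock: 16.8
tool_pos: [0.6007, 0.2072, 0.0697]
eef_rot: [-0.054, 0.999, 0.001, 0.0]
contact_force: [0.9, 1.4, -0.8]
opening: 0.18
finger_force: 12.0
```

step_arm --pt "0 0.2 0 0 0 0 1" --pt "0 0.2 0 0 0 0 1" --pt "0 0 0 0 0 0 1"

```text
clock: 17.18
tool_pos: [0.6005, 0.2094, 0.0697]
eef_rot: [-0.053, 0.999, -0.0, -0.0]
contact_force: [-0.5, -2.2, 0.6]
opening: 0.18
finger_force: 12.0
```

step_arm --pt "0 0.15 0 0 0 0 1" --pt "0 0.15 0 0 0 0 1" --pt "0 0 0 0 0 0 1"

```text
clock: 17.55
tool_pos: [0.6004, 0.21, 0.0697]
eef_rot: [-0.053, 0.999, -0.002, -0.0]
contact_force: [0.5, -6.4, 1.9]
opening: 0.183
finger_force: 12.0
```

step_arm --pt "0 0.15 0 0 0 0 1" --pt "0 0.1 0 0 0 0 1" --pt "0 0 0 0 0 0 1"

```text
clock: 17.92
tool_pos: [0.6004, 0.2102, 0.0697]
eef_rot: [-0.052, 0.999, -0.004, -0.0]
contact_force: [0.4, -9.9, 3.2]
opening: 0.177
finger_force: 12.0
```

It's at the end stop: the force has risen to 10 N with no further travel. Letting go and rising.

step_arm --pt "0 0 0 0 0 0 0.4" --pt "0 0 0 0 0 0 0.2" --pt "0 0 0 0 0 0 0" --pt "0 0 0 0 0 0 0" --pt "0 0 -1 0 0 0 0" --pt "0 0 -3 0 0 0 0" --pt "0 0 -4 0 0 0 0" --pt "-1 0 -4 0 0 0 0"

```text
clock: 18.92
tool_pos: [0.6092, 0.2164, 0.1916]
eef_rot: [-0.054, 0.999, 0.0, -0.0]
contact_force: [0.2, -0.2, -0.1]
opening: 0.498
finger_force: 0.0
```

step_arm --pt "3 0 -4 0 0 0 0" --pt "4 -2 0 0 0 0 0" --pt "4 -2 0 0 0 0 0" --pt "0 0 0 0 0 0 0" --pt "0 0 0 0 0 0 0"

```text
clock: 19.55
tool_pos: [0.5058, 0.1654, 0.2305]
eef_rot: [-0.053, 0.999, 0.001, 0.001]
contact_force: [0.6, 0.3, -0.7]
opening: 0.501
finger_force: 0.0
```

```bash
python3 - <<'E'
from h import *
st=r.get_state();print(st['tool_pos'],st['contact_force'])
s=snap('scene','s6.png');w=snap('wrist','w6.png')
a=np.vstack([np.hstack([cv2.resize(s['pixels'][150:270,310:440],(400,300),interpolation=cv2.INTER_CUBIC),cv2.resize(w['pixels'],(400,300))]),np.hstack([cv2.resize(s['pixels'],(400,300)),cv2.resize(w['pixels'][180:420,200:520],(400,300))])])
cv2.imwrite('pics/crop6.png',cv2.convertScaleAbs(a[:,:,::-1],alpha=1.3))
C=[.5244,.2022,.1065]
print(proj(w,W(C,[(76,0,73.5),(76,8,73.5),(76,-8,73.5),(30,0,47.5),(76,0,20)])).round(1).tolist(), proj(s,W(C,[(76,0,73.5),(30,0,47.5)])))
E
```

```text
[0.5058 0.1654 0.2305] [ 0.6386  0.2923 -0.7492]
[[359.0, 346.3], [369.1, 346.3], [349.0, 346.3], [357.4, 280.4], [353.2, 316.2]] [[405.4073 188.76  ]
 [382.2066 192.657 ]]
```

View pics/crop6.png

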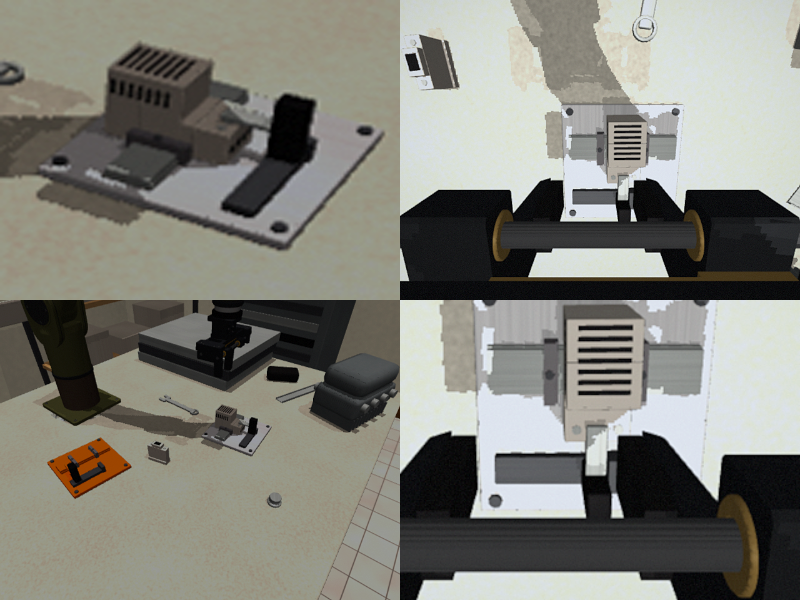

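The tongue is at u≈357, where the home position projects. The grip is against its end block, the module is level, and the bystanders look undisturbed.

```bash
python3 -c "
from plant import r
print(r.finish_job())"
```

```text
the job is handed in; nothing more can be done
None
```

The power supply module is seated level on the cradle rail with its step under the lock tongue. The lock is at its end stop and released, and I handed the job in at about 20 s on the clock; no verdict came back.

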